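# Clamp a glued board in the ratchet press

### The job

The green press on the table has to clamp the freshly glued wooden board lying in it. Gently push the small red reversing lever on its ratchet handle over to the tightening side, then swing the handle back and forth by its black knob until the steel foot bears firmly on the board: keep on slowly after the foot has met it and stop when the push at the knob has risen by about 4 N above its free-running value, without overtightening. Let go, and leave the board and the things standing around where they are.

Things in the scene. Friction and masses are not known exactly. Their poses are not given: they have to be found in the camera images.
- press: Green bench press fixed to the table: base 170x190x22 mm, two columns, head beam 132 mm high. Origin: centre of the base's underside, on the vertical screw axis; z up; y along the beam; in mid-swing the handle points along its -x. The screw bears a wheel of 16 brass pins above the head; turning it clockwise from above (tightening) lowers the foot 9 mm per rad; it stays where it is left.
- handle (a joint): Angle of the steel ratchet bar (18 mm wide, top face 167 mm above the table) about the screw axis: 0 along the press's -x, growing clockwise from above, stops at -0.7 and 0.7 rad; it stays where it is left. Lever on tighten: clockwise drives the screw (after up to 0.4 rad of play), anticlockwise clicks freely back over the pins with about 1.5 to 4 N at the knob.
- knob_mid (a point): Middle of the black knob: upright cylinder 24 mm across, spinning freely, 168 to 212 mm above the table, axis 110 mm from the screw axis; the point is 190 mm high. Driving takes about 9 N here in slow motion while the screw runs free (about 5 N remains when halted); once the foot presses, both rise steadily over a few centimetres of swing: 4 N more is right (50 N on the board), 7 N more is too much.
- reverser (a joint): Angle of the red reversing lever (pawl) relative to the handle: about -0.34 is loosen, +0.34 tighten, growing clockwise from above. Past the middle a spring snaps it over and holds it there (1 to 2 N at the lever's end; the handle's friction holds the bar meanwhile); with a claw riding on a pin it may read as little as 0.1.
- tab_end (a point): Near the free end of the red reversing lever, an upright fin on the handle bar, 8 mm thick, 34 mm long, 169 to 197 mm above the table. It turns about an upright pivot on the bar, 42 mm from the screw axis, and points out towards the knob. The point is 26 mm from the pivot, 183 mm high; its x axis points back along the fin to the pivot, z is up.
- plate: Green pressure plate on the screw's end with the sprung steel foot (96 x 96 x 8 mm) hanging below it on rubber springs. Origin: centre of the green plate's underside (above the springs). The foot starts 13 to 16 mm above the board, which is more than one swing of the handle.
- board: Loose board of three glued wood layers, light-dark-light, 104 x 104 x 18 mm, lying on the bed under the foot. Origin: centre of its underside.
- red_pot: Small paint pot with red band and white cap, 36 mm diameter, 41 mm high, bystander. Origin: centre of its underside.
- blue_pot: Small paint pot with blue band and white cap, 36 mm diameter, 41 mm high, bystander. Origin: centre of its underside.
- eraser: Blue-sleeved white eraser, 18 x 42 x 12 mm, lying flat, bystander. Origin: centre of its underside.

How it is judged:
On the way, in this order (a step that is already met when the one before it is completed fails the run):
1. the reversing lever has been pushed over to tighten (value of joint reverser above 0.07 rad), for 0.2 s.
2. the foot has been brought down onto the board (contact force between plate and board above 3 N), for 0.1 s.
At the end, for the whole second after the job is handed in: The foot bears on the board with 20 to 85 N (aim for 50 N), the reversing lever is on tighten (above 0.07 rad), the handle is at rest, the board lies within 10 mm and the pots and the eraser within 20 mm of where they started (contact force between plate and board between 20 and 85 N and value of joint reverser above 0.07 rad and distance of board from where it was at the start of the episode below 0.01 m and velocity of joint handle between -0.1 and 0.1 rad/s and distance of each of red_pot, blue_pot, eraser from where it was at the start of the episode below 0.02 m); the robot touches nothing.
It fails at once if the board is crushed (more than 110 N under the foot) (contact force between plate and board above 110 N).
It fails at once if the reversing lever is forced (more than 20 N of push by the gripper) (contact force between the fingers and reverser above 20 N).
It fails at once if a paint pot is knocked over (angle between any of red_pot, blue_pot's own z axis and vertical above 0.6 rad).
It also fails if it takes over 69 s, if anything falls off the work surface, if the arm or the gripper's body presses on something with over 40 N, if the wrist force passes 120 N, or if a joint passes its speed limit or range.

### The arm

A 6-joint arm with a two-finger parallel gripper is mounted at the origin on a cart in front of the work surface, level with it; the furniture and walls round the work are solid. World frame = base frame: x ahead of the robot, y to its left, z up, the work surface at z = 0. Lengths are in m, angles in rad, forces in N, time in s.
With the tool pointing down it reaches from about 0.275 to 0.825 m from the base axis. Payload 4.9 kg.
Tool frame: the origin (TCP) lies midway between the tips of the shut fingers; the grasp point (between the pads) lies 19 mm behind it (bot.grip_depth is the distance from the TCP to the grasp point, in m); y points along the fingers, x is the direction in which the jaws open and shut, and the axes are right-handed (so a half turn about y gives the same grasp; the last joint's range is limited). The gripper opens to 85 mm and grips with 20 to 120 N. Pads are 22 mm wide; open, the fingers measure 114 mm over their backs; the gripper's body (76 mm by 85 mm) begins 54 mm behind the grasp point. The pads swing forward as they close: fully open they stand 13 mm farther back than shut.
Start: joints at [1.043, 0.326, -0.193, 1.052, 0, 1.437], TCP at [0.211, 0.508, 0.231] pointing down, gripper open.
Joint ranges: [-2.65, 2.65], [-0.97, 1.79], [-1.3, 1.35], [-1.93, 2.1], [-1.47, 1.37], [-3.14, 3.14]. Speed limits (rad/s): [2.57, 2.57, 3.14, 3.14, 3.14, 3.14].

### API

Orientations are given as a unit quaternion [w, x, y, z].
In Python, from cell import bot gives the robot as it stands. Calls block until the motion is done:
- bot.move_pose(position, orientation): joint-space move of the TCP to a pose.
- bot.move_linear(position, speed=0.15, rotation=None, until_force=None): straight line of the TCP; rotation=None keeps the orientation; speed is the mean speed in m/s. With until_force (N) it stops when the force on the tool has changed by that much, and returns True; else False.
- bot.goto_joints(angles): joint-space move.
- bot.set_gripper(opening, grasp_force=None): opening from 0.0 (shut) to 1.0 (fully open); grasp_force is the grip in N (None keeps the last); returns when the fingers have stopped.
- bot.wait(seconds).
- bot.solve_ik(position, orientation): joint angles nearest the present ones, or None.
- bot.camera(name): name is "side" or "top" or "wrist"; returns the picture (420x560x3 uint8, red, green, blue); there is no depth.
- bot.calibration(name): a dict with "mtx" (3x3 intrinsics, pixels), "extrinsics" (4x4, takes a point from world to camera coordinates); the wrist camera has in their place "hand_eye" (4x4, takes a point from camera to tool coordinates, whose origin is the TCP and whose axes are the tool frame's). Camera axes: x right, y down, z forward; pixel columns grow to the right and rows downward; lengths in m; the calibration is good to about 2 mm. A picture is of the moment at which its call begins: read the wrist's pose just before it. calibration takes no time and is no camera call.
A pose or a line that the arm cannot do raises bot.PlanningError and nothing moves.
- bot.close_job(): hands the job in, once; it reports no verdict.
Trained networks look in the newest picture that a camera, given by its name, has taken for a name from the list of things; names that differ only in an ending like _2 or _b are one class to them, and where a whole thing is asked for, a point or a joint stands for the part that bears it (a point fixed in the world has none). Each returns a list of dicts, best first, with "confidence" (0 to 1); they miss things now and then, are a little off and sometimes report something else, mostly with a low value. They report only what shows in the picture. A call takes as long as a camera call.
- bot.search_frame(camera, thing): "bbox" ([left, top, width, height] in pixels, round what is visible of it).
Readings, each from a call of its own:
- bot.read_clock(): time.
- bot.read_joint_positions(): joint angles.
- bot.read_joint_vel(): joint speeds.
- bot.read_joint_efforts(): joint torques, N m.
- bot.read_position(): TCP position.
- bot.read_tool_rot(): TCP orientation.
- bot.read_ft_force(): force on the tool from outside, world axes, zero at the start.
- bot.read_moment(): the same for the moment, N m.
- bot.read_gripper_width(): opening from 0.0 (shut) to 1.0 (fully open).
Only numpy, scipy, OpenCV 4.12 (cv2) and the standard library are available. Lean on these libraries where they do the work, as an engineer would, in place of code of your own. Each camera call takes 0.05 s, during which the arm holds its last target.

## Working session

There is one attempt and no reset: what is moved stays moved. The work goes in short steps, each a Python script; the robot and the scene stay as the last script left them, time stands still between calls to the robot, and variables do not carry over. Pictures are saved under pics/ and viewed, and the job is handed in when it is done.

```bash
ls && mkdir -p pics
python3 - <<'E'
from cell import bot
import cv2, numpy as np
print(bot.read_clock())
for n in ("side","top"):
    im=bot.camera(n); cv2.imwrite(f"pics/{n}0.png",im[:,:,::-1])
    c=bot.calibration(n); print(n,np.array(c["mtx"]).round(1).tolist(),np.array(c["extrinsics"]).round(4).tolist())
    for t in ("press","handle","knob_mid","reverser","tab_end","plate","board","red_pot","blue_pot","eraser"):
        r=bot.search_frame(n,t)
        print(t,[(np.array(d["bbox"]).round(0).tolist(),round(d["confidence"],2)) for d in r[:2]])
print(bot.read_clock(), bot.read_position(), bot.read_tool_rot(), bot.read_ft_force())
print(bot.calibration("wrist"))
E
```

```text
pics
0.0
side [[409.9, 0.0, 279.1], [0.0, 409.9, 203.0], [0.0, 0.0, 1.0]] [[0.9964, -0.0851, 0.0007, -0.6085], [-0.055, -0.65, -0.7579, 0.17], [0.0649, 0.7552, -0.6523, 0.9377], [0.0, 0.0, 0.0, 1.0]]
press [([219.0, 157.0, 101.0, 98.0], 0.88)]
handle [([228.0, 164.0, 52.0, 27.0], 0.55)]
knob_mid [([225.0, 167.0, 10.0, 19.0], 0.56), ([222.0, 158.0, 96.0, 96.0], 0.19)]
reverser [([245.0, 164.0, 22.0, 17.0], 0.47)]
tab_end [([244.0, 165.0, 22.0, 22.0], 0.61), ([222.0, 166.0, 12.0, 24.0], 0.32)]
plate [([249.0, 185.0, 28.0, 38.0], 0.77)]
board [([250.0, 199.0, 52.0, 28.0], 0.97), ([310.0, 176.0, 13.0, 6.0], 0.15)]
red_pot [([242.0, 271.0, 20.0, 21.0], 0.75)]
blue_pot [([322.0, 319.0, 15.0, 24.0], 0.66)]
eraser [([308.0, 176.0, 16.0, 7.0], 0.52)]
top [[510.3, 0.0, 282.9], [0.0, 510.3, 214.6], [0.0, 0.0, 1.0]] [[0.0137, -0.9998, -0.014, 0.0474], [-0.9809, -0.0107, -0.1942, 0.6404], [0.194, 0.0164, -0.9809, 1.0392], [0.0, 0.0, 0.0, 1.0]]
press [([195.0, 181.0, 102.0, 105.0], 0.69)]
handle [([229.0, 210.0, 39.0, 72.0], 0.56)]
knob_mid [([252.0, 263.0, 17.0, 17.0], 0.7)]
reverser [([236.0, 22
[... 305 characters left out ...]
20.0], 0.84)]
eraser [([172.0, 164.0, 11.0, 19.0], 0.5)]
1.1 [0.21102657 0.50788711 0.23126747] [-0.58814428  0.58816917  0.39250189 -0.39253739] [ 0.16878279  0.61391002 -0.43767816]
{'mtx': array([[330.70278506,   0.        , 280.17766639],
       [  0.        , 330.70278506, 211.73451357],
       [  0.        ,   0.        ,   1.        ]]), 'hand_eye': array([[ 9.99999428e-01,  7.18085851e-04, -7.92077056e-04,
        -5.47437415e-04],
       [ 9.52074996e-04, -2.61062914e-01,  9.65321319e-01,
        -1.42194275e-01],
       [ 4.86401637e-04, -9.65321521e-01, -2.61063448e-01,
         6.60088482e-02],
       [ 0.00000000e+00,  0.00000000e+00,  0.00000000e+00,
         1.00000000e+00]])}
```

Run:
```python
import cv2
a=cv2.imread("pics/top0.png"); 
cv2.imwrite("pics/top0c.png",cv2.resize(a[140:310,150:430],None,fx=2.8,fy=2.8,interpolation=cv2.INTER_CUBIC))
b=cv2.imread("pics/side0.png")
cv2.imwrite("pics/side0c.png",cv2.resize(b[140:350,190:390],None,fx=2.8,fy=2.8,interpolation=cv2.INTER_CUBIC))
```

```text
(no output)
```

View pics/top0c.png

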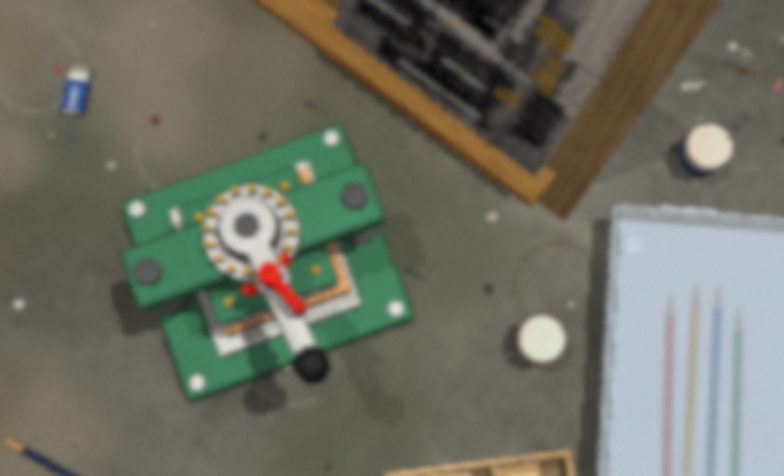

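View pics/side0c.png

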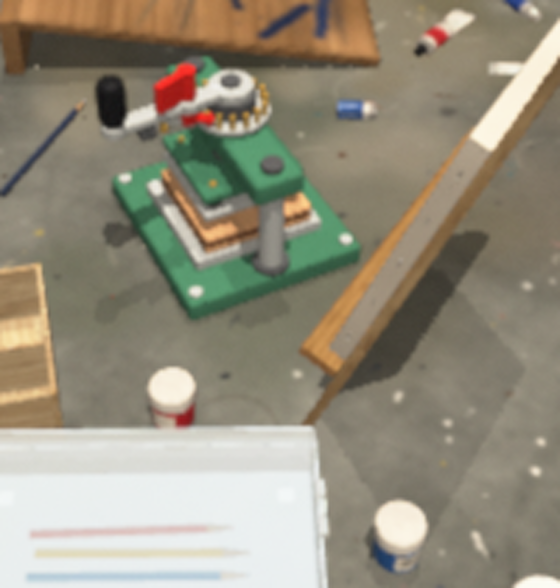

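View pics/side0.png

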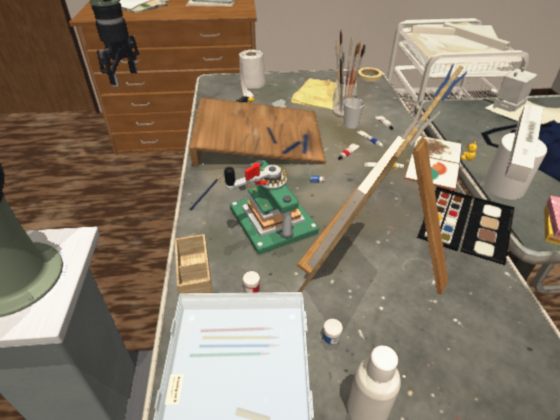

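View pics/top0.png

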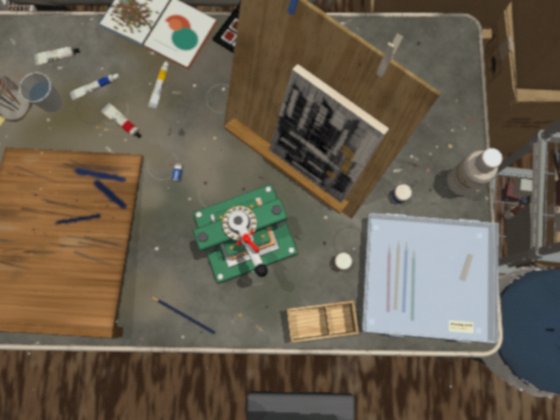

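The top picture shows the press with its hub at about (238,220), the knob at (261,270) and the red lever turned anticlockwise of the bar (the loosen side). The pots are at (343,261) and (403,192), the eraser at (177,173). Next I turn these pixels into positions.

```bash
cat > h.py <<'E'
from cell import bot
import cv2, numpy as np
from scipy.spatial.transform import Rotation as R
def T_wc(name,pos=None,quat=None):
    c=bot.calibration(name); K=np.array(c["mtx"])
    if name=="wrist":
        T=np.eye(4); q=np.array(quat); T[:3,:3]=R.from_quat([q[1],q[2],q[3],q[0]]).as_matrix(); T[:3,3]=pos
        return K, T@np.array(c["hand_eye"])
    return K, np.linalg.inv(np.array(c["extrinsics"]))
def back(name,uv,z,pos=None,quat=None):
    K,T=T_wc(name,pos,quat)
    d=T[:3,:3]@np.linalg.solve(K,[uv[0],uv[1],1.]); o=T[:3,3]
    return o+d*(z-o[2])/d[2]
def proj(name,P,pos=None,quat=None):
    K,T=T_wc(name,pos,quat); p=np.linalg.inv(T)@np.append(P,1.); p=K@p[:3]; return p[:2]/p[2]
def quat_down(th):
    # tool y down; tool x (jaw) horizontal at world angle th
    x=np.array([np.cos(th),np.sin(th),0]); y=np.array([0,0,-1.]); z=np.cross(x,y)
    q=R.from_matrix(np.c_[x,y,z]).as_quat(); return [q[3],q[0],q[1],q[2]]
E
python3 - <<'E'
from h import *
f=lambda x,y:(x/2.8+150,y/2.8+140)
print("cam",T_wc("top")[1][:3,3].round(3))
k=back("top",f(311,364),0.212); print("knob",k.round(4))
for z in (0.17,0.18,0.19): print("hub",z,back("top",f(247,225),z).round(4))
c=[back("top",f(*p),0.022+0.004) for p in [(135,207),(332,137),(397,309),(196,383)]]
for p in c: print(p.round(4))
m=np.mean(c,axis=0); print("base centre",m.round(4))
dx=(c[0]-c[3]+c[1]-c[2]); print("yaw x", np.degrees(np.arctan2(dx[1],dx[0])), [np.linalg.norm(c[i]-c[(i+1)%4]).round(4) for i in range(4)])
print("lev",back("top",f(268,272),0.185).round(4),back("top",f(300,308),0.197).round(4))
q=bot.read_tool_rot(); print(R.from_quat([q[1],q[2],q[3],q[0]]).as_matrix().round(3))
for n,uv in (("red",(343,261)),("blue",(403.5,192.5))): print(n,back("top",uv,0.041).round(3))
print("eraser",back("top",(177,173),0.006).round(3))
E
```

```text
cam [0.426 0.037 1.144]
knob [0.5069 0.0912 0.212 ]
hub 0.17 [0.6063 0.1402 0.17  ]
hub 0.18 [0.6045 0.1391 0.18  ]
hub 0.19 [0.6026 0.1381 0.19  ]
[0.6466 0.2456 0.026 ]
[0.7059 0.089  0.026 ]
[0.5671 0.0352 0.026 ]
[0.5072 0.1914 0.026 ]
base centre [0.6067 0.1403 0.026 ]
yaw x 21.211520668730202 [np.float64(0.1674), np.float64(0.1489), np.float64(0.1673), np.float64(0.1496)]
lev [0.5713 0.1233 0.185 ] [0.5454 0.1002 0.197 ]
[[ 0.384 -0.    -0.923]
 [ 0.923 -0.     0.384]
 [-0.    -1.    -0.   ]]
red [ 0.543 -0.076  0.041]
blue [ 0.697 -0.211  0.041]
eraser [0.747 0.303 0.006]
```

Run:
```python
from h import *
A=np.array([0.606,0.140]); ha=np.radians(206.2)
er=np.array([np.cos(ha),np.sin(ha)]); et=np.array([-np.sin(ha),np.cos(ha)]) # et: ccw direction
th=ha-np.pi/2
p=A+er*0.085+et*0.036
pos=[p[0],p[1],0.29]
print(pos, bot.solve_ik(pos,quat_down(th)))
bot.move_pose(pos,quat_down(th))
bot.set_gripper(0.0,20)
P=bot.read_position();Q=bot.read_tool_rot()
im=bot.camera("wrist"); cv2.imwrite("pics/w1.png",im[:,:,::-1])
for t in ("handle","knob_mid","reverser","tab_end"):
    print(t,[(np.array(d["bbox"]).round(0).tolist(),round(d["confidence"],2)) for d in bot.search_frame("wrist",t)[:2]])
print(P.tolist(),Q.tolist(),bot.read_clock(),bot.read_ft_force(),bot.read_joint_positions().round(3))
np.savez("w1.npz",P=P,Q=Q)
```

```text
[np.float64(0.5456272492781848), np.float64(0.07017070120442585), 0.29] [-0.00628764  0.29521699 -0.08501367  1.19056567  0.         -0.46356391]
handle [([298.0, 159.0, 49.0, 144.0], 0.68)]
knob_mid [([312.0, 168.0, 39.0, 34.0], 0.95)]
reverser [([303.0, 219.0, 40.0, 62.0], 0.76)]
tab_end [([304.0, 220.0, 42.0, 59.0], 0.73)]
[0.5456551054875894, 0.07013986328779721, 0.29001823829895335] [-0.3736465435345443, 0.37368466849957116, 0.6003153601208879, -0.6003078355610414] 4.1167 [-0.36969432  0.01111711  0.06432525] [-0.006  0.295 -0.085  1.191 -0.    -0.464]
```

View pics/w1.png

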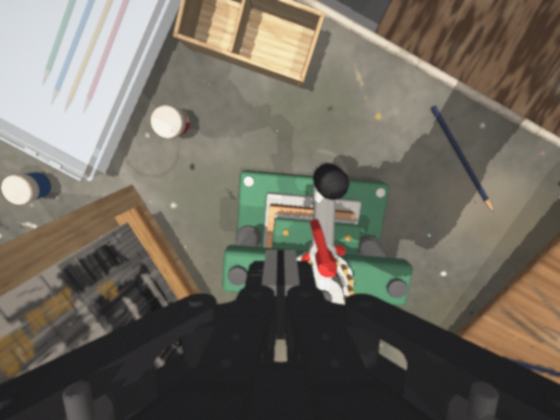

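Run:
```python
import cv2
a=cv2.imread("pics/w1.png"); 
cv2.imwrite("pics/w1c.png",cv2.resize(a[150:310,200:430],None,fx=3.4,fy=3.4,interpolation=cv2.INTER_CUBIC))
```

```text
(no output)
```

View pics/w1c.png

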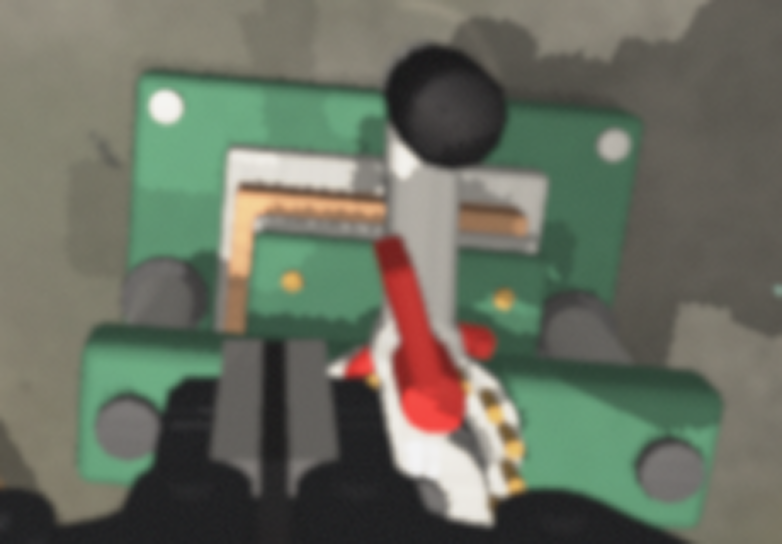

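Run:
```python
from h import *
d=np.load("w1.npz");P,Q=d["P"],d["Q"]
g=lambda x,y:(x/3.4+200,y/3.4+150)
b=lambda uv,z:back("wrist",uv,z,P,Q)
k=b(g(458,117),0.212); print("knob",k.round(4))
c1,c2=b(g(127,427),0.136),b(g(670,468),0.136); m=(c1+c2)/2
print("beam bolts",c1.round(4),c2.round(4),"mid",m.round(4),np.linalg.norm(c1-c2).round(4),"x yaw",np.degrees(np.arctan2((c2-c1)[1],(c2-c1)[0]))-90)
print("fin end",b(g(388,243),0.197).round(4),"piv",b(g(435,405),0.19).round(4))
b1,b2=b(g(166,107),0.026),b(g(613,145),0.026)
print("base bolts",b1.round(4),b2.round(4))
v=k[:2]-m[:2]; print("r",np.linalg.norm(v),np.degrees(np.arctan2(v[1],v[0])))
# gripper finger tip pixel prediction
print(proj("wrist",P,P,Q))
```

```text
knob [0.5062 0.0912 0.212 ]
beam bolts [0.6346 0.0667 0.136 ] [0.5766 0.2137 0.136 ] mid [0.6056 0.1402 0.136 ] 0.158 x yaw 21.515759578238956
fin end [0.5388 0.0943 0.197 ] piv [0.5705 0.1243 0.19  ]
base bolts [0.5669 0.0366 0.026 ] [0.507  0.1902 0.026 ]
r 0.11082398573101605 -153.77738913686977
[281.0036519  269.69417623]
```

Run:
```python
from h import *
A=np.array([0.6056,0.1402]); ha=np.radians(206.2)
er=np.array([np.cos(ha),np.sin(ha)]); et=np.array([-np.sin(ha),np.cos(ha)])
def pt(r,t,z): 
    p=A+er*r+et*t; return [p[0],p[1],z]
bot.move_linear(pt(.074,.040,.29),speed=0.15)
print(bot.move_linear(pt(.074,.040,.179),speed=0.1,until_force=8), bot.read_position().round(4), bot.read_ft_force().round(2))
r=bot.move_linear(pt(.074,.013,.179),speed=0.025,until_force=5)
p=bot.read_position(); f=bot.read_ft_force()
print(r,"tang",np.dot(p[:2]-A,et).round(4),"rad",np.dot(p[:2]-A,er).round(4),"f_t",np.dot(f[:2],et).round(2),"f_r",np.dot(f[:2],er).round(2),f.round(2),bot.read_clock())
im=bot.camera("wrist"); cv2.imwrite("pics/w2.png",im[:,:,::-1])
a=im[:,:,::-1]; cv2.imwrite("pics/w2c.png",cv2.resize(a[150:330,180:430],None,fx=3,fy=3,interpolation=cv2.INTER_CUBIC))
```

```text
False [0.5574 0.0716 0.1797] [-0.36  0.62 -0.48]
False tang 0.0134 rad 0.0739 f_t 3.09 f_r -0.21 [ 1.55 -2.68  0.38] 6.8583
```

View pics/w2c.png

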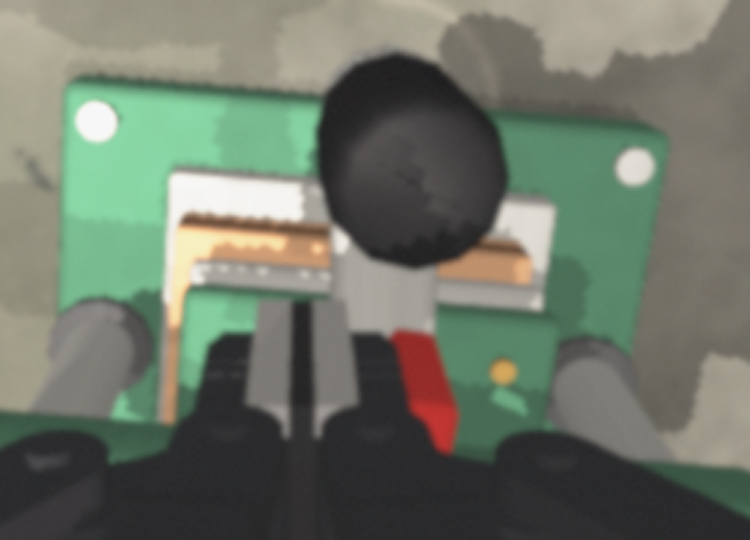

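Run:
```python
from h import *
A=np.array([0.6056,0.1402]); ha=np.radians(206.2)
er=np.array([np.cos(ha),np.sin(ha)]); et=np.array([-np.sin(ha),np.cos(ha)])
P=bot.read_position();Q=bot.read_tool_rot()
g=lambda x,y:(x/3+180,y/3+150)
def rt(uv,z):
    p=back("wrist",uv,z,P,Q)[:2]-A; return (np.dot(p,er).round(4),np.dot(p,et).round(4))
print("knob top",rt(g(430,185),0.212))
for uv in [(395,333),(432,333),(458,408),(425,410),(405,335)]: print(uv,rt(g(*uv),0.197),rt(g(*uv),0.169))
print("tip",proj("wrist",P,P,Q))
```

```text
knob top (np.float64(0.1109), np.float64(-0.001))
(395, 333) (np.float64(0.0861), np.float64(0.001)) (np.float64(0.0739), np.float64(-0.0019))
(432, 333) (np.float64(0.0861), np.float64(-0.004)) (np.float64(0.0739), np.float64(-0.008))
(458, 408) (np.float64(0.075), np.float64(-0.008)) (np.float64(0.0602), np.float64(-0.0129))
(425, 410) (np.float64(0.0747), np.float64(-0.0035)) (np.float64(0.0599), np.float64(-0.0073))
(405, 335) (np.float64(0.0859), np.float64(-0.0004)) (np.float64(0.0736), np.float64(-0.0035))
tip [281.00362845 269.69400478]
```

The picture shows the fin's end at crop (395–458, 333–410), which works out to about +0.16 rad. That is past the middle with the bar not moved, and the finger still touches it at 3 N. I back off and look again.

Run:
```python
from h import *
A=np.array([0.6056,0.1402]); ha=np.radians(206.2)
er=np.array([np.cos(ha),np.sin(ha)]); et=np.array([-np.sin(ha),np.cos(ha)])
def pt(r,t,z): 
    p=A+er*r+et*t; return [p[0],p[1],z]
bot.move_linear(pt(.074,.032,.179),speed=0.1)
P=bot.read_position();Q=bot.read_tool_rot();f=bot.read_ft_force()
im=bot.camera("wrist"); a=im[:,:,::-1]; cv2.imwrite("pics/w3.png",a); cv2.imwrite("pics/w3c.png",cv2.resize(a[150:330,180:430],None,fx=3,fy=3,interpolation=cv2.INTER_CUBIC))
print(f.round(2),bot.read_clock()); np.savez("w3.npz",P=P,Q=Q)
```

```text
[-0.17 -0.34 -0.67] 7.3
```

View pics/w3c.png

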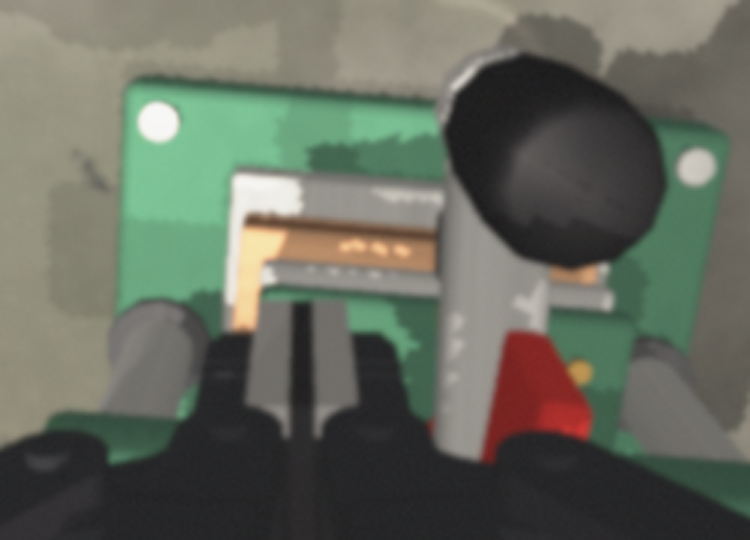

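Run:
```python
from h import *
d=np.load("w3.npz");P,Q=d["P"],d["Q"]
A=np.array([0.6056,0.1402]); ha=np.radians(206.2)
er=np.array([np.cos(ha),np.sin(ha)]); et=np.array([-np.sin(ha),np.cos(ha)])
g=lambda x,y:(x/3+180,y/3+150)
def rt(uv,z):
    p=back("wrist",uv,z,P,Q)[:2]-A; return (np.dot(p,er).round(4),np.dot(p,et).round(4))
print("knob top",rt(g(588,190),0.212))
for uv,z in [((508,333),.169),((545,335),.169),((590,405),.197),((555,405),.197)]: print(uv,rt(g(*uv),z))
```

```text
knob top (np.float64(0.1104), np.float64(0.0))
(508, 333) (np.float64(0.0741), np.float64(-0.0015))
(545, 335) (np.float64(0.0737), np.float64(-0.0076))
(590, 405) (np.float64(0.0756), np.float64(-0.007))
(555, 405) (np.float64(0.0756), np.float64(-0.0022))
```

The fin sits at about +0.145 rad with the finger away, so it is on tighten with the claw on a pin, and the knob has not moved. Next I grip the knob and start the first swing.

```bash
cat >> h.py <<'E'
A=np.array([0.6056,0.1402]); YAW=np.radians(21.4); RK=0.1105; ZK=0.178
def wang(phi): return YAW+np.pi-phi
def kpos(phi,z=ZK,r=RK):
    w=wang(phi); return [A[0]+r*np.cos(w),A[1]+r*np.sin(w),z]
def kq(phi): return quat_down(wang(phi)-np.pi/2)
def fmeas(phi,n=1):
    # (drive push clockwise positive, radial outward force on tool, fz)
    w=wang(phi); f=np.mean([bot.read_ft_force() for _ in range(n)],axis=0)
    er=np.array([np.cos(w),np.sin(w)]); et=np.array([-np.sin(w),np.cos(w)])
    return np.array([f[:2]@et,f[:2]@er,f[2]])
def swing(p0,p1,speed,step=0.12,stop=None,verbose=True):
    n=max(1,int(np.ceil(abs(p1-p0)/step-1e-6)))
    for p in np.linspace(p0,p1,n+1)[1:]:
        bot.move_linear(kpos(p),speed=speed,rotation=kq(p))
        f=fmeas(p)
        if verbose: print(f"phi {p:.3f} f {f.round(2)} t {bot.read_clock():.2f}")
        if stop is not None and f[0]>stop: return p
    return p1
E
python3 - <<'E'
from h import *
p0=-0.084
x,y,z=bot.read_position()
bot.move_linear([x,y,.255],speed=0.2)
bot.set_gripper(0.65,25)
bot.move_linear(kpos(p0,.255),speed=0.15,rotation=kq(p0))
print("base",fmeas(p0),bot.move_linear(kpos(p0,ZK),speed=0.1,until_force=8),fmeas(p0))
bot.set_gripper(0.0,25)
print("w",bot.read_gripper_width(),fmeas(p0),bot.read_clock())
print(swing(p0,0.2,0.04))
E
```

```text
base [ 0.45438283 -0.20642111  0.85344193] False [0.67916893 0.2505581  0.39824792]
w 0.27311806662749116 [-0.09773063  1.51468169  4.38253502] 10.175
phi 0.011 f [-1.28  0.29  6.47] t 10.58
phi 0.105 f [-1.08  0.34  7.11] t 10.99
phi 0.200 f [-0.49  1.71  7.04] t 11.40
0.2
```

Run:
```python
from h import *
print(swing(0.2,0.62,0.04,step=0.1))
bot.wait(0.1)
print([fmeas(0.62).round(2).tolist() for _ in range(3)], bot.read_gripper_width(), bot.read_position())
im=bot.camera("top"); a=im[:,:,::-1]; cv2.imwrite("pics/t4.png",a); cv2.imwrite("pics/t4c.png",cv2.resize(a[160:310,170:350],None,fx=3.5,fy=3.5,interpolation=cv2.INTER_CUBIC))
im=bot.camera("wrist"); a=im[:,:,::-1]; cv2.imwrite("pics/w4.png",a);
```

```text
phi 0.284 f [5.53 2.61 5.78] t 11.78
phi 0.368 f [6.47 1.04 7.87] t 12.17
phi 0.452 f [6.52 1.35 8.06] t 12.55
phi 0.536 f [6.87 1.91 8.45] t 12.93
phi 0.620 f [6.14 2.71 8.31] t 13.32
0.62
[[6.62, 0.97, 9.06], [6.62, 0.97, 9.06], [6.62, 0.97, 9.06]] 0.2719657553298474 [0.49808254 0.1654085  0.17864061]
```

View pics/t4c.png

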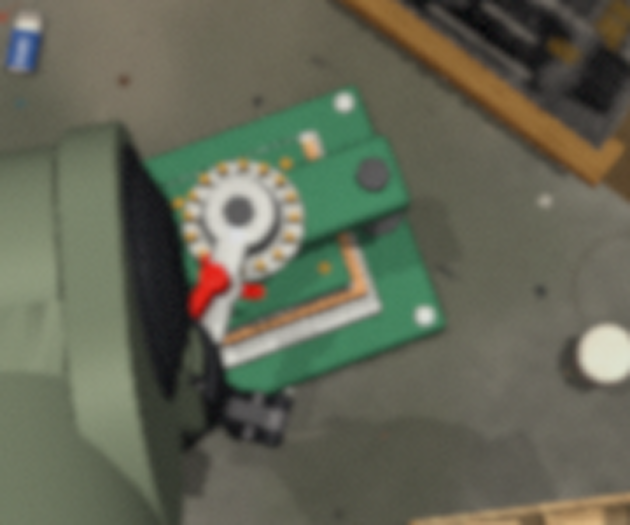

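View pics/w4.png

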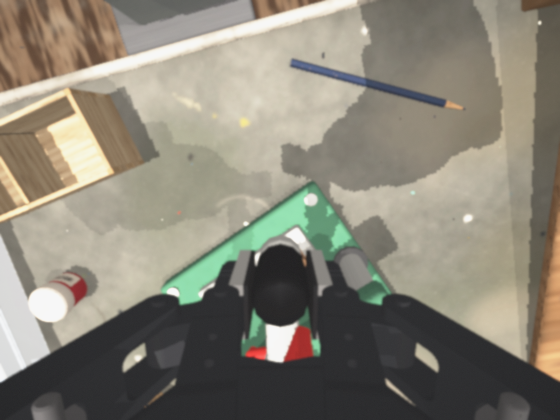

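The lever shows left (clockwise) of the bar, so it is on tighten, and the drive engaged near φ≈0.25 with about 6.3 N halted. Now I return and make the second stroke.

```bash
cat >> h.py <<'E'
def favg(phi,n=4,dt=0.03):
    o=[]
    for _ in range(n):
        bot.wait(dt); o.append(fmeas(phi))
    return np.mean(o,axis=0)
def drive(p0,p1,speed,step,stop,n=4,dt=0.03):
    k=max(1,int(np.ceil(abs(p1-p0)/step-1e-6)))
    for p in np.linspace(p0,p1,k+1)[1:]:
        bot.move_linear(kpos(p),speed=speed,rotation=kq(p))
        fi=fmeas(p); f=favg(p,n,dt)
        print(f"phi {p:.3f} end {fi[0]:.2f} halted {f.round(2)} t {bot.read_clock():.2f}",flush=True)
        if f[0]>stop: return p
    return p1
E
python3 - <<'E'
from h import *
swing(0.62,-0.62,0.08,step=0.2)
p=drive(-0.62,-0.1,0.04,0.13,8.0)
print(p)
E
```

```text
phi 0.443 f [0.82 2.59 6.31] t 13.91
phi 0.266 f [2.21 1.21 6.61] t 14.30
phi 0.089 f [0.75 1.51 6.48] t 14.69
phi -0.089 f [1.75 1.69 6.02] t 15.08
phi -0.266 f [1.79 0.16 6.06] t 15.47
phi -0.443 f [ 2.3  -0.21  5.3 ] t 15.87
phi -0.620 f [ 1.38 -0.01  5.52] t 16.26
phi -0.490 end 6.59 halted [ 5.37 -0.07  2.43] t 16.90
phi -0.360 end 6.88 halted [5.86 0.24 2.7 ] t 17.54
phi -0.230 end 6.74 halted [6.09 0.49 3.33] t 18.18
phi -0.100 end 6.57 halted [6.17 0.87 4.17] t 18.82
-0.1
```

Run:
```python
from h import *
p=drive(-0.1,0.29,0.04,0.13,8.0)
p=drive(p,0.63,0.03,0.07,8.0)
print(p, bot.read_gripper_width())
```

```text
phi 0.030 end 6.75 halted [6.39 1.39 5.35] t 19.47
phi 0.160 end 5.75 halted [6.65 0.65 6.48] t 20.11
phi 0.290 end 6.41 halted [6.38 0.86 7.54] t 20.75
phi 0.358 end 7.49 halted [6.69 0.74 7.46] t 21.28
phi 0.426 end 6.51 halted [6.82 1.07 8.56] t 21.82
phi 0.494 end 7.41 halted [6.56 1.13 9.17] t 22.35
phi 0.562 end 7.73 halted [7.02 1.02 9.04] t 22.88
phi 0.630 end 8.83 halted [ 7.72  1.07 10.13] t 23.42
0.63 0.27152716204228744
```

Halted push rose from 6.6 to 7.7 N by φ=0.63, so the foot has just met the board. I return partway, catch the pin expected near −0.16, and finish slowly against the stroke‑2 baseline.

```bash
cat >> h.py <<'E'
_bp=[-.49,-.36,-.23,-.1,.03,.16,.29,.358,.426,.494]; _bf=[5.37,5.86,6.09,6.17,6.39,6.65,6.38,6.69,6.82,6.56]
_c=np.polyfit(_bp,_bf,2)
def fbase(p): return np.polyval(_c,p)
def final(p0,p1,speed,step,rise,n=5,dt=0.04):
    k=max(1,int(np.ceil(abs(p1-p0)/step-1e-6)))
    for p in np.linspace(p0,p1,k+1)[1:]:
        bot.move_linear(kpos(p),speed=speed,rotation=kq(p))
        f=favg(p,n,dt)
        print(f"phi {p:.3f} halted {f.round(2)} rise {f[0]-fbase(p):.2f} t {bot.read_clock():.2f}",flush=True)
        if f[0]-fbase(p)>rise: return p
    return p1
E
python3 - <<'E'
from h import *
swing(0.63,-0.28,0.08,step=0.2)
p=final(-0.28,-0.12,0.03,0.08,2.0)
p=final(p,0.10,0.02,0.04,3.2)
print(p)
E
```

```text
phi 0.448 f [1.33 0.61 7.17] t 23.82
phi 0.266 f [1.09 0.98 6.75] t 24.22
phi 0.084 f [0.23 1.12 6.76] t 24.62
phi -0.098 f [2.26 0.59 6.19] t 25.02
phi -0.280 f [ 1.41 -0.52  5.14] t 25.42
phi -0.200 halted [1.39 0.44 6.37] rise -4.69 t 26.07
phi -0.120 halted [8.33 0.71 4.34] rise 2.11 t 26.72
phi -0.083 halted [9.41 0.33 4.54] rise 3.13 t 27.27
phi -0.047 halted [10.03  0.58  4.37] rise 3.71 t 27.83
-0.04666666666666666
```

Run:
```python
from h import *
p=-0.04666666666666666
f=favg(p,12,0.04); print(f.round(2), "rise",(f[0]-fbase(p)).round(2), fbase(p).round(2))
```

```text
[10.01  0.93  4.46] rise 3.69 6.32
```

Rise is 3.7 N on a longer average, about 46 N on the board, so I stop here. Now I release, lift clear and check.

Run:
```python
from h import *
p=-0.04666666666666666
bot.set_gripper(0.65,25)
print("after open",fmeas(p).round(2),bot.read_gripper_width())
bot.move_linear(kpos(p,.27),speed=0.12)
print("lifted",fmeas(p).round(2))
x=kpos(p,.30,r=0.20)
bot.move_linear(x,speed=0.2)
P=bot.read_position();Q=bot.read_tool_rot()
im=bot.camera("wrist"); a=im[:,:,::-1]; cv2.imwrite("pics/w5.png",a); np.savez("w5.npz",P=P,Q=Q)
im=bot.camera("top"); a=im[:,:,::-1]; cv2.imwrite("pics/t5.png",a)
im=bot.camera("side"); a=im[:,:,::-1]; cv2.imwrite("pics/s5.png",a); cv2.imwrite("pics/s5c.png",cv2.resize(a[140:350,190:390],None,fx=2.8,fy=2.8,interpolation=cv2.INTER_CUBIC))
for n in ("side","wrist"):
  for t in ("board","reverser","knob_mid","red_pot","blue_pot","eraser"):
    print(n,t,[(np.array(d["bbox"]).round(0).tolist(),round(d["confidence"],2)) for d in bot.search_frame(n,t)[:1]])
print(fmeas(p).round(2),bot.read_clock())
```

```text
after open [ 0.27  0.34 -0.95] 0.6462885571317804
lifted [-0.61  0.42 -0.18]
side board [([249.0, 200.0, 54.0, 30.0], 0.71)]
side reverser [([244.0, 166.0, 19.0, 20.0], 0.84)]
side knob_mid [([240.0, 165.0, 23.0, 21.0], 0.66)]
side red_pot [([241.0, 275.0, 21.0, 21.0], 0.77)]
side blue_pot [([322.0, 317.0, 20.0, 26.0], 0.67)]
side eraser [([310.0, 178.0, 15.0, 2.0], 0.63)]
wrist board [([238.0, 285.0, 83.0, 50.0], 0.84)]
wrist reverser [([258.0, 332.0, 36.0, 33.0], 0.72)]
wrist knob_mid []
wrist red_pot [([130.0, 203.0, 38.0, 29.0], 0.95)]
wrist blue_pot [([0.0, 262.0, 47.0, 29.0], 0.58)]
wrist eraser [([256.0, 331.0, 35.0, 33.0], 0.2)]
[-0.15 -1.01 -0.95] 31.0333
```

View pics/w5.png

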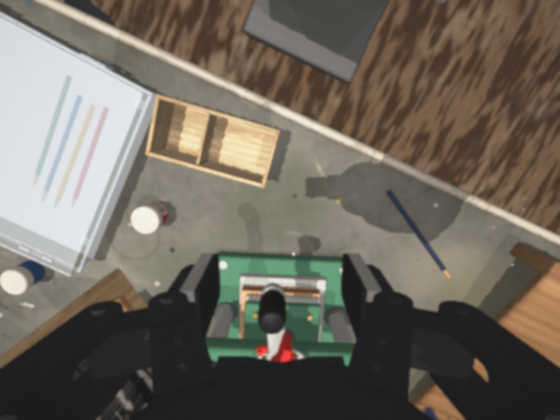

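View pics/s5c.png

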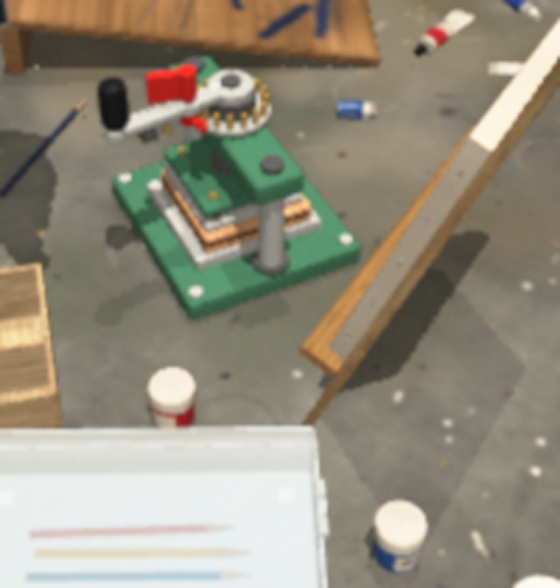

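In the side crop the foot lies on the board. The red fin, at about (172,85), has swung to the far (tighten) side of the bar. The pots at (172,395) and (400,535) and the eraser at (355,110) are where they started, and the robot is clear of everything, so I hand in.

Run:
```python
from h import *
a=cv2.imread("pics/side0.png").astype(int)[160:350,190:390]; b=cv2.imread("pics/s5.png").astype(int)[160:350,190:390]
for n,(x,y,w,h) in {"red":(242,271,20,21),"blue":(322,319,15,24),"eraser":(308,176,16,7),"board edge":(262,212,40,16)}.items():
    print(n,np.abs(a-b)[y-160:y-160+h,x-190:x-190+w].mean().round(1))
print(bot.read_joint_vel().round(3), bot.read_clock())
bot.close_job()
```

```text
red 0.5
blue 0.5
eraser 0.6
board edge 12.7
[-0.001 -0.001 -0.001 -0.001 -0.     0.   ] 31.0333
the job is handed in; nothing more can be done
```

The press is clamped on the board and I handed the job in at about 31 s of the 69 s allowed; no verdict is reported.

- **Lever:** I pushed the red reversing lever over with the shut fingers. The tool read about 3 N at the end of the push, and the wrist picture put the lever at about +0.145 rad. In the later pictures it was still on the tighten side.
- **Tightening:** I gripped the knob and made three driving strokes. The halted push ran free at about 6.3 N. The foot met the board near the end of stroke two. I stopped when the halted push was 10.0 N, a rise of 3.7 N over the free value at the same angle. That suggests roughly 46 N on the board, worked out from the rise and not measured directly.
- **Release:** I let go and lifted clear, and the wrist force went back to within about 1 N of zero.

**Last checks:**
- In the side pictures before and after, the pots and eraser look identical.
- The patch at the board's edge did change (mean difference 12.7 grey levels, against 0.5 for the pots). I take that as the lowered foot and its shadow, because the detector's box for the board moved by no more than about 2 px.
- The knob detector found nothing in the last wrist picture, though the knob is plainly visible there.
- The halted free push read about 1 N above the stated 5 N, which is why I judged by the rise and not the absolute value.

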